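Nip up the tapered test plug on a welded header

TASK

This welded pipe header is to be leak-tested, and its tapered plug is only started by hand. Push the plug's tommy bar round clockwise (seen from above) until the thread bites and the plug is snug at about 0.8 N m, which you can only feel, then come away; under 0.55 N m it leaks, over 1.15 N m the coupling splits. Do not knock the pressure gauge, and leave the other things where they are.

Things in the scene. Friction and masses are not known exactly. Their poses are not given: they have to be found in the camera images.
- header: welded header: dark steel pipe 60 mm thick, 352 mm long, level on a bolted-down 100 x 350 mm base plate; does not move. Origin: on the table under the plate's centre; y along the pipe, z up. Crown of the pipe 92 mm above the table; on it stand three half couplings, 34 mm across, mouths at 116 mm: gauge in the middle one, plug and air nipple 115 mm to either side along the pipe, ends vary
- plug: plain steel tapered plug in one outer coupling: round head 26 mm across, 124 to 150 mm above the table. Origin: on its vertical axis, 116 mm above the table at the start; z up, x along the tommy bar. Turned clockwise (from above) it tightens and sinks 2.3 mm per turn; the shank is threaded. It stays where it is left; easing off does not loosen it. Its thread's feel: see bar_end_2
- bar_end_1 (a point): centre of one 14 mm ball of the tommy bar, on the plug's +x side. The bar is plain steel, 8.4 mm thick, level through the plug's head 137 mm above the table, 130 mm between ball centres; it may stand up to 12 mm off centre and slides through the head against about 4 N. Pushing an arm sideways turns the plug: torque = sideways force x distance from the plug's axis
- bar_end_2 (a point): centre of the bar's other ball, on the plug's -x side. Feel of the plug: it first runs easily at about 0.05 N m; after 0.2 to 1 turn, different each time and not to be seen, the taper takes hold, and from there the torque needed to turn it climbs by about 0.75 N m per radian. The torque at which it last turned is its tightness; held still under the push, it still bears against the fingers
- gauge: pressure gauge, steel case 56 mm across, 29 mm deep, brass stem, dial facing the header's -x side. Origin: mouth of the middle coupling, 116 mm above the table; dial centre 64 mm higher, top 208 mm above the table, so a gripper pushing the bar cannot pass it. More than 6 N on it counts as a knock
- steel_cup: loose steel cup, 65 mm across, 64 mm high, behind the header; origin under its centre
- tape_measure: loose tape measure standing on edge, 33 x 81 x 64 mm, behind the header; origin under its centre
- soapstone_holder: loose soapstone holder like a pen, 15 x 135 x 15 mm, in front of the header; origin under its centre
- air_nipple: brass air nipple in the other outer coupling, 21 mm across, top 152 mm above the table; fixed. Origin: on its axis at the pipe's crown, 92 mm above the table
- earplug_pot: loose round plastic pot with a screw lid, 50 mm across, 42 mm high, in front of the header; origin under its centre

How it is judged:
By the outcome, as a careful person would: the job done as asked, in the order asked, and still so for the second after the job is handed in, with the robot touching nothing.
It also fails if it takes over 54 s, if anything falls off the work surface, if the arm or the gripper's body presses on something with over 40 N, if the wrist force passes 120 N, or if a joint passes its speed limit or range.

ROBOT

A 7-joint arm with a two-finger parallel gripper is mounted at the origin on a cart in front of the work surface, level with it; the furniture and walls round the work are solid. World frame = base frame: x ahead of the robot, y to its left, z up, the work surface at z = 0. Lengths are in m, angles in rad, forces in N, time in s.
With the tool pointing down it reaches from about 0.425 to 0.875 m from the base axis. Payload 4.7 kg.
Tool frame: the origin (TCP) lies at the very end of the fingers, on their centre line; the grasp point (between the pads) lies 19 mm behind it; z points along the fingers, y is the line along which they close (so a half turn about z gives the same grasp; the last joint's range is limited). The gripper opens to 87 mm and grips with 3 to 60 N. Pads are 19 mm wide; open, the fingers measure 117 mm over their backs; the gripper's body (75 mm by 190 mm) begins 51 mm behind the grasp point.
Start: joints at [-1.124, 0.321, -0.07, 1.45, 0.023, 1.371, -0.057], TCP at [0.273, 0.59, 0.223] pointing down, gripper open.
Joint ranges: [-2.86, 2.86], [-0.3, 2.09], [-1.38, 1.24], [0.06, 2.45], [-1.56, 4.7], [0.09, 2.05], [-2.69, 2.69]. Speed limits (rad/s): [2.57, 2.57, 3.14, 3.14, 3.14, 3.14, 3.14].

INTERFACE

Orientations are given as a rotation vector (axis times angle).
In Python, from bench import ctrl, get_image, job gives the robot as it stands.
- The arm moves only by the shell command python3 -m crank 'ROWS' [FORCE]. ROWS is JSON, a list that holds one entry, the list of rows, each a list of 5 numbers: the shift along the tool's x, y, z in mm, then the turn about the tool's z in rad, then the closure, from -1 (fully open) to 1 (shut), so that 0 is half open. A call has 1 to 10 rows; each row shifts and turns the commanded pose from where the row before left it, along the tool's axes as they then stand; what a row does not reach is not made up. A row lasts 1/12 s, in which the tool goes at most 41.7 mm and 7.16 degrees, less where a joint would pass 70% of its speed; a pose out of reach is approached as far as the arm can. A call with a gripper value outside its range is refused whole. The fingers move at their own pace and stop on an object; FORCE is the grip in N (left out, the last holds). Time passes only in rows, so rows that do not move let the fingers close. It gives the time, the measured TCP pose, the force, the opening and the grip force at its end, in the units of the state.
- ctrl.get_state(): the state, without advancing time (a new reading comes with each control period).
- get_image(name): name is "scene" or "top" or "wrist"; returns a dict with "pixels" (420x560x3 uint8, red, green, blue), "fx", "fy", "cx", "cy" (pixels), "k1" (the pictures are not rectified: a ray, as slopes to the right and down, at radius r is drawn at 1 + k1 r^2 times it, then the intrinsics apply), "T" (4x4, takes a point from camera to world coordinates); the wrist camera has in their place "T_tool_cam" (4x4, takes a point from camera to tool coordinates, whose origin is the TCP and whose axes are the flange's). Camera axes: x right, y down, z forward; pixel columns grow to the right and rows downward; lengths in m; the calibration is good to about 2 mm. A picture is of the moment at which its call begins: read the wrist's pose just before it. There is no depth.
- job.close_job(): hands the job in; it is judged then, once.
The state is a dict: "time": time; "joint_positions": joint angles; "qd": joint speeds; "joint_torque": joint torques, N m; "position": TCP position; "tool_rot": TCP orientation; "ft_force": force on the tool from outside, world axes, zero at the start; "torque": the same for the moment, N m; "grip_width": opening from 0.0 (shut) to 1.0 (fully open); "grip_force": force on a finger pad.
Only numpy, scipy, OpenCV 4.12 (cv2) and the standard library are available. Lean on these libraries where they do the work, as an engineer would, in place of code of your own. Each camera call takes 0.05 s, during which the arm holds its last target. There are 200 camera calls.

## Working session

There is one attempt and no reset: what is moved stays moved. The work goes in short steps, Python scripts to look and compute and a shell command to move; the robot and the scene stay as the last step left them, time stands still between calls to the robot, and variables do not carry over. Pictures are saved under pics/ and viewed, at most 10 in all, crops included, and the job is handed in when it is done.

```bash
mkdir -p pics; ls; python3 - <<'E'
from bench import ctrl,get_image
import cv2,json
s=ctrl.get_state();print({k:(v if not hasattr(v,'tolist') else v.tolist()) for k,v in s.items()})
for n in("scene","top"):
    i=get_image(n);cv2.imwrite(f"pics/{n}0.png",i["pixels"][:,:,::-1]);print(n,{k:i[k] for k in i if k!="pixels"})
E
```

```text
pics
{'time': 0.0, 'joint_positions': [-1.123918554057475, 0.32180488413652036, -0.0700454380610104, 1.451669650657957, 0.022581719159328367, 1.3707964311728384, -0.056875418288406934], 'qd': [-0.0037987363136478664, 0.00021241851577756874, 0.0009437887435810417, 0.000697438836764549, -3.9483516207683845e-05, 0.0007496096818706881, 0.0007203727177693103], 'joint_torque': [0.0006513889638881665, -49.12829518318176, -0.4033837839961052, -31.253349781036377, -0.06388231180608273, 0.04360741353593767, 0.0001998485959120444], 'position': [0.2724366660964378, 0.5895436548167211, 0.22147565096751545], 'tool_rot': [-0.674423375827426, -3.0680237744316647, 0.002930595499790812], 'ft_force': [0.07998276114105218, 0.45640512969026636, -0.37838117460472104], 'torque': [0.015648250478861342, -0.02022854562163354, -0.01933645148707482], 'grip_force': 0.0, 'grip_width': 1.001544480931722}
scene {'fx': 543.860569975784, 'fy': 543.860569975784, 'cx': 286.8406012501825, 'cy': 215.27695902110503, 'k1': -0.10073609817758566, 'T': array([[ 0.78837116, -0.47726208,  0.38819045,  0.17347715],
       [-0.61516126, -0.60449522,  0.50612464, -0.51053323],
       [-0.00689483, -0.6378138 , -0.77015974,  0.91270097],
       [ 0.        ,  0.        ,  0.        ,  1.        ]])}
top {'fx': 485.07765415452513, 'fy': 485.07765415452513, 'cx': 272.4159706432295, 'cy': 207.89713276529045, 'k1': -0.0874763910531249, 'T': array([[-0.01303453, -0.9711192 ,  0.23823853,  0.41415537],
       [-0.99989776,  0.01405974,  0.00260446,  0.04718557],
       [-0.00587882, -0.23818022, -0.97120318,  0.93860001],
       [ 0.        ,  0.        ,  0.        ,  1.        ]])}
```

View pics/scene0.png

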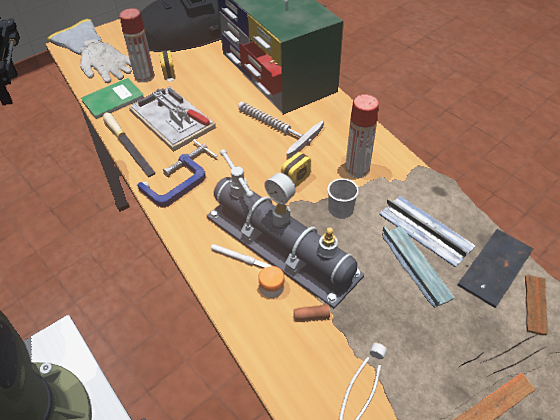

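View pics/top0.png

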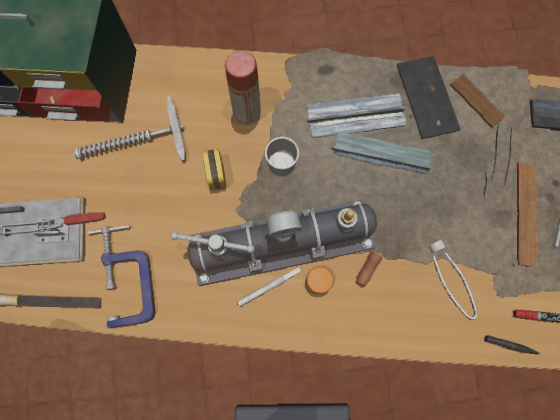

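The scene view shows the plug at the robot-left (+y) end. In the top view its head is near (216,243), with bar ends near (177,237) and (248,249). The gauge is near (284,225) and the nipple near (348,215).

```bash
cat > h.py <<'E'
import numpy as np,cv2
def ray(i,uv,T):
    K=np.array([[i["fx"],0,i["cx"]],[0,i["fy"],i["cy"]],[0,0,1.]])
    p=cv2.undistortPoints(np.array([[uv]],float),K,np.array([i["k1"],0,0,0.]))[0,0]
    return T[:3,3],T[:3,:3]@np.array([p[0],p[1],1])
def atz(i,uv,z,T=None):
    o,d=ray(i,uv,i["T"] if T is None else T);return o+d*(z-o[2])/d[2]
E
python3 - <<'E'
from bench import get_image
import cv2,numpy as np
a=get_image("top")["pixels"][205:285,160:310,::-1];b=get_image("scene")["pixels"][140:220,200:300,::-1]
cv2.imwrite("pics/c.png",np.vstack([cv2.resize(a,(600,320),interpolation=cv2.INTER_CUBIC),cv2.resize(b,(600,480),interpolation=cv2.INTER_CUBIC)[:280]]))
E
```

```text
(no output)
```

View pics/c.png

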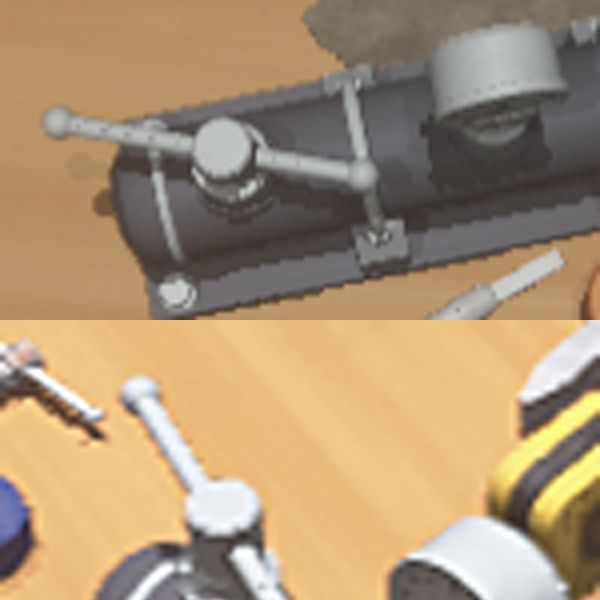

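The crop shows bar ball centres at top-view pixels (174,235.5) and (250,248.5), and the head top at (215.5,241.5). In the scene view the far ball is at (223.3,152.5) and the head at (237,171).

```bash
python3 - <<'E'
from bench import get_image,ctrl
from h import *
from scipy.spatial.transform import Rotation as R
t=get_image("top");s=get_image("scene")
L=atz(t,(174,235.2),.137);Rr=atz(t,(250.2,248.4),.137);P=atz(t,(215.4,241.4),.150)
print("top L",L,"R",Rr,"plug",P,"len",np.linalg.norm(L-Rr))
print("scene L",atz(s,(223.3,152.4),.137),"plug",atz(s,(237,170.9),.150))
N=atz(t,(349,214.5),.152);print("nipple",N)
print("cup",atz(t,(282,150),.064),"tape",atz(t,(213,165),.064))
d=Rr-L;print("bar ang",np.degrees(np.arctan2(d[1],d[0])), "pipe ang",np.degrees(np.arctan2(*(P-N)[[1,0]])))
print(R.from_rotvec(ctrl.get_state()["tool_rot"]).as_matrix().round(3), get_image("wrist")["T_tool_cam"].round(3))
E
```

```text
top L [0.5657753  0.21595657 0.137     ] R [0.54172479 0.08732061 0.137     ] plug [0.55205511 0.14410142 0.15      ] len 0.1308649606999168
scene L [0.56518021 0.21258616 0.137     ] plug [0.55071558 0.14009213 0.15      ]
nipple [ 0.59393626 -0.07815057  0.152     ]
cup [0.74256493 0.02969374 0.064     ] tape [0.71437741 0.16149226 0.064     ]
bar ang -100.5900767209616 pipe ang 100.67167228625799
[[-0.908  0.419 -0.   ]
 [ 0.419  0.908 -0.001]
 [-0.    -0.001 -1.   ]] [[ 0.    -0.968 -0.253  0.069]
 [ 1.    -0.     0.001  0.   ]
 [-0.001 -0.253  0.968 -0.161]
 [ 0.     0.     0.     1.   ]]
```

```bash
cat > st.py <<'E'
import numpy as np,sys
from bench import ctrl
from scipy.spatial.transform import Rotation as R
A=np.array([.5515,.142])
s=ctrl.get_state();p=np.array(s["position"]);M=R.from_rotvec(s["tool_rot"]).as_matrix();f=np.array(s["ft_force"])
r=p[:2]-A;mz=r[0]*f[1]-r[1]*f[0]
print("t %.2f"%s["time"],"p",p.round(4),"yang %.1f"%np.degrees(np.arctan2(M[1,1],M[0,1])),"q",np.round(s["joint_positions"],2),"w %.2f"%s["grip_width"],"F",f.round(2),"T",np.round(s["torque"],3))
print("r %.1f"%(1e3*np.hypot(*r)),"axis in tool mm",((M.T@np.r_[-r,0])*1e3).round(1),"rxF %.3f  +Tz %.3f"%(mz,mz+s["torque"][2]))
if len(sys.argv)>2:  # target world x y z yang
    t=np.array([float(v) for v in sys.argv[1:4]]);print("to target, tool mm",(M.T@(t-p)*1e3).round(1))
E
python3 -m crank '[[[-29,-17.7,0,0,1],[-29,-17.7,0,0,1],[-29,-17.7,0,0,1],[-29,-17.7,0,0,1],[-29,-17.7,0,0,1],[-29,-17.7,0,0,1],[-29,-17.7,0,0,1],[-29,-17.7,0,0,1],[-29,-17.7,0,0,1],[-29,-17.7,0,0,1]]]' 20; python3 st.py .535 .196 .125
```

```text
time: 1.18
position: [0.4624, 0.3063, 0.2228]
tool_rot: [0.674, 3.068, 0.001]
ft_force: [1.1, 1.1, -0.4]
grip_width: 0.327
grip_force: 0.0
t 1.18 p [0.4624 0.3063 0.2228] yang 65.2 q [-0.76  0.12  0.14  1.7  -0.02  1.33  0.52] w 0.33 F [ 1.12  1.07 -0.41] T [ 0.043 -0.064  0.056]
r 186.9 axis in tool mm [-149.8 -111.7   -0. ] rxF -0.279  +Tz -0.223
to target, tool mm [-112.1  -69.7   97.8]
```

```bash
python3 -m crank '[[[-28,-17.4,0,0,1],[-28,-17.4,0,0,1],[-28,-17.4,0,0,1],[-28,-17.4,0,0,1],[0,0,0,-0.12,1],[0,0,0,-0.12,1],[0,0,20,-0.008,1],[0,0,0,0,1],[0,0,0,0,1]]]' 20; python3 st.py .535 .196 .125; python3 - <<'E'
from bench import get_image
import cv2,numpy as np
a=get_image("top")["pixels"][185:305,130:310,::-1];b=get_image("scene")["pixels"][100:240,160:340,::-1]
cv2.imwrite("pics/d.png",np.hstack([cv2.resize(a,(400,267),interpolation=cv2.INTER_CUBIC),cv2.resize(b,(400,311),interpolation=cv2.INTER_CUBIC)[:267]]))
E
```

```text
time: 1.93
position: [0.5333, 0.1973, 0.2017]
tool_rot: [-0.291, -3.126, 0.002]
ft_force: [-0.0, 0.5, 0.5]
grip_width: 0.004
grip_force: 0.0
t 1.93 p [0.5333 0.1973 0.2017] yang 79.4 q [-0.6   0.16  0.22  1.69 -0.04  1.29  1.01] w 0.00 F [-0.02  0.5   0.51] T [ 0.001 -0.009 -0.006]
r 58.3 axis in tool mm [-28.1 -51.    0. ] rxF -0.008  +Tz -0.014
to target, tool mm [-2.1 -0.9 76.7]
```

View pics/d.png

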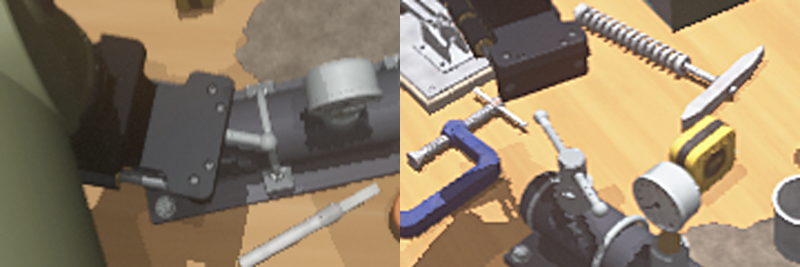

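The crop shows the closed gripper beside the free (+y) arm of the bar, clear of the gauge, with nothing below it.

```bash
python3 -m crank '[[[0,0,26,0,1],[0,0,26,0,1],[0,0,24.5,0,1],[0,0,0,0,1],[0,0,0,0,1]]]'; python3 st.py .535 .196 .125; python3 - <<'E'
from bench import get_image
import cv2,numpy as np
b=get_image("scene")["pixels"][90:240,160:340,::-1];a=get_image("wrist")["pixels"][:,:,::-1]
cv2.imwrite("pics/e.png",np.hstack([cv2.resize(a,(400,300)),cv2.resize(b,(360,300),interpolation=cv2.INTER_CUBIC)]))
E
```

```text
time: 2.45
position: [0.5337, 0.1976, 0.126]
tool_rot: [-0.29, -3.127, 0.001]
ft_force: [-0.7, 0.1, 0.1]
grip_width: 0.005
grip_force: 0.0
t 2.45 p [0.5337 0.1976 0.126 ] yang 79.4 q [-0.59  0.22  0.22  1.78 -0.05  1.15  1.03] w 0.00 F [-0.72  0.1   0.11] T [ 0.063  0.01  -0.042]
r 58.4 axis in tool mm [-27.7 -51.4   0. ] rxF 0.038  +Tz -0.004
to target, tool mm [-1.6 -1.3  1. ]
```

View pics/e.png

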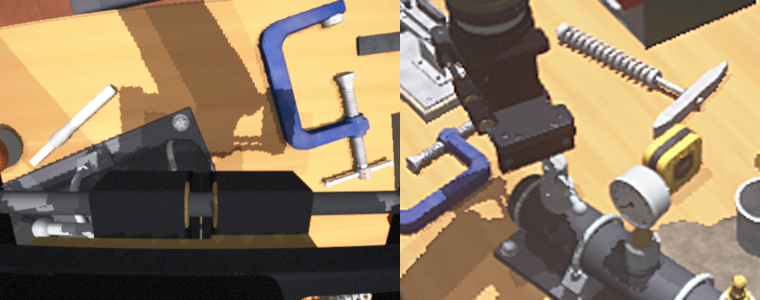

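The fingers are at bar height beside the arm, clear of the head and the gauge. Start pushing.

```bash
python3 -m crank '[[[-6.5,0,0,0,1],[-6.5,0,0,0,1],[-5.1,1.1,0,0.1,1],[-5.1,1.1,0,0.1,1],[-5.1,1.1,0,0.1,1],[-5.1,1.1,0,0.1,1],[-5.1,1.1,0,0.1,1]]]'; python3 st.py
```

```text
time: 3.13
position: [0.5734, 0.1914, 0.1274]
tool_rot: [1.061, 2.956, 0.003]
ft_force: [-1.8, 0.3, 1.4]
grip_width: 0.002
grip_force: 0.8
t 3.13 p [0.5734 0.1914 0.1274] yang 50.5 q [-0.61  0.29  0.29  1.7  -0.09  1.16  0.59] w 0.00 F [-1.81  0.26  1.44] T [ 0.147  0.398 -0.016]
r 54.1 axis in tool mm [-14.5 -52.1  -0.1] rxF 0.095  +Tz 0.079
```

```bash
python3 -m crank '[[[-5.1,1.1,0.3,0.1,1],[-5.1,1.1,0.3,0.1,1],[-5.1,1.1,0.3,0.1,1],[-5.1,1.1,0.3,0.1,1],[-5.1,1.1,0,0.1,1],[-5.1,1.1,0,0.1,1],[-5.1,1.1,0,0.1,1],[-5.1,1.1,0,0.1,1]]]'; python3 st.py
```

```text
time: 3.8
position: [0.6012, 0.1619, 0.1261]
tool_rot: [-2.129, -2.31, -0.004]
ft_force: [-1.9, 1.4, 0.1]
grip_width: 0.004
grip_force: 0.8
t 3.80 p [0.6012 0.1619 0.1261] yang 4.7 q [-0.65  0.34  0.42  1.66 -0.15  1.17 -0.11] w 0.00 F [-1.9   1.39  0.13] T [0.295 0.224 0.015]
r 53.5 axis in tool mm [-15.8 -51.1  -0.1] rxF 0.107  +Tz 0.122
```

```bash
python3 -m crank '[[[-5.2,1.2,0,0.1,1],[-5.2,1.2,0,0.1,1],[-5.2,1.2,0,0.1,1],[-5.2,1.2,0,0.1,1],[-5.2,1.2,0,0.1,1],[-5.2,1.2,0,0.1,1],[0,0,0,0,1]]]'; python3 st.py
```

```text
time: 4.38
position: [0.6032, 0.1288, 0.126]
tool_rot: [2.715, 1.579, 0.003]
ft_force: [0.0, 0.3, -0.4]
grip_width: 0.004
grip_force: 0.3
t 4.38 p [0.6032 0.1288 0.126 ] yang -29.7 q [-0.69  0.34  0.53  1.68 -0.18  1.17 -0.63] w 0.00 F [ 0.04  0.31 -0.35] T [ 0.078  0.107 -0.014]
r 53.3 axis in tool mm [-14.1 -51.4  -0.1] rxF 0.017  +Tz 0.002
```

```bash
python3 -m crank '[[[8,0,0,0,1],[0,0,-23,0,1],[0,0,-23,0,1],[-12,-25.3,0,0,1],[-12,-25.3,0,-0.12,1],[-9.1,-26.6,0,-0.12,1],[-5.8,-27.4,0,-0.12,1],[0,0,0,-0.12,1],[0,0,0,-0.12,1],[0,0,0,-0.12,1]]]'; python3 -m crank '[[[0,0,0,-0.12,1],[0,0,0,-0.12,1],[0,0,0,-0.12,1],[0,0,0,-0.12,1],[0,0,0,-0.12,1],[0,0,0,-0.12,1],[0,0,0,-0.12,1],[0,0,0,-0.12,1],[0,0,0,-0.12,1],[0,0,0,-0.12,1]]]'; python3 -m crank '[[[0,0,0,-0.12,1],[0,0,0,-0.12,1],[0,0,0,-0.12,1],[0,0,0,-0.12,1],[0,0,0,-0.12,1],[0,0,0,-0.12,1],[0,0,0,-0.12,1],[0,0,0,-0.12,1],[0,0,0,-0.12,1],[0,0,0,-0.02,1]]]'; python3 st.py .495 .1445 .126;  python3 - <<'E'
from bench import get_image
import cv2,numpy as np
b=get_image("scene")["pixels"][90:240,160:340,::-1];a=get_image("top")["pixels"][185:305,130:310,::-1]
cv2.imwrite("pics/f.png",np.hstack([cv2.resize(a,(400,300)),cv2.resize(b,(360,300),interpolation=cv2.INTER_CUBIC)]))
E
```

```text
time: 5.22
position: [0.4946, 0.1451, 0.1719]
tool_rot: [1.968, 2.447, 0.003]
ft_force: [-0.3, -0.2, 0.1]
grip_width: 0.007
grip_force: 0.0
time: 6.05
position: [0.495, 0.1448, 0.1716]
tool_rot: [0.244, 3.131, 0.001]
ft_force: [-1.1, 0.5, -0.3]
grip_width: 0.006
grip_force: 0.0
time: 6.88
position: [0.495, 0.1448, 0.1716]
tool_rot: [-1.424, 2.798, -0.001]
ft_force: [0.1, 0.0, -0.4]
grip_width: 0.004
grip_force: 0.0
t 6.88 p [0.495  0.1448 0.1716] yang 144.0 q [-0.71  0.06  0.39  1.86 -0.03  1.22  2.2 ] w 0.00 F [ 0.15  0.03 -0.37] T [0.094 0.042 0.003]
r 56.6 axis in tool mm [-31.  -47.3   0.1] rxF -0.002  +Tz 0.001
to target, tool mm [ 0.2 -0.1 45.6]
```

View pics/f.png

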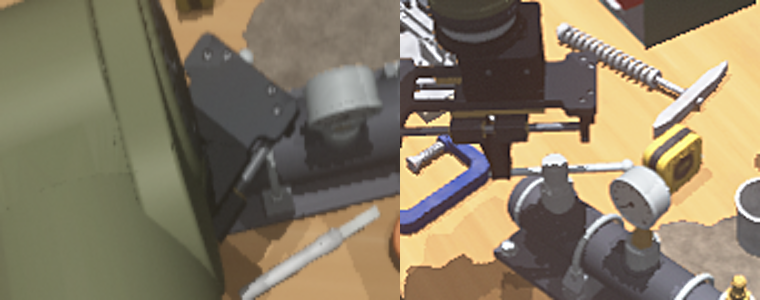

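The scene crop shows the far ball at about (275,172.5) in the full image and the fingers above the other arm.

```bash
python3 - <<'E'
from bench import get_image
from h import *
s=get_image("scene");L=atz(s,(275,172.5),.136);P=atz(s,(237,170.9),.149);d=(L-P)[:2]
print(L,P,np.linalg.norm(d),np.degrees(np.arctan2(d[1],d[0])))
def pr(w):
    c=np.linalg.inv(s["T"])@np.r_[w,1];q=c[:2]/c[2];q=q*(1+s["k1"]*(q@q));return q*s["fx"]+[s["cx"],s["cy"]]
u=pr(np.array([.495,.1448,.1716]));print("tcp crop",(u-[160,90])*2+[400,0])
E
```

```text
[0.61434914 0.101394   0.136     ] [0.55121019 0.14094519 0.149     ] 0.07450385321156816 -32.06364649004299
tcp crop [501.01864188 169.3233834 ]
```

```bash
python3 -m crank '[[[0,0,23,0,1],[0,0,22.6,0,1],[0,0,0,0,1],[-8,1.5,0,0,1],[-8,1.5,0,0,1],[-5.0,1.1,0,0.1,1],[-5.0,1.1,0,0.1,1],[-5.0,1.1,0,0.1,1]]]'; python3 st.py;python3 -m crank '[[[-5.0,1.1,0,0.1,1],[-5.0,1.1,0,0.1,1],[-5.0,1.1,0,0.1,1],[-5.0,1.1,0,0.1,1],[-5.0,1.1,0,0.1,1]]]'; python3 st.py
```

```text
time: 7.7
position: [0.5094, 0.1738, 0.1266]
tool_rot: [-0.974, 2.986, 0.001]
ft_force: [-1.9, -0.7, -0.1]
grip_width: 0.005
grip_force: 0.7
t 7.70 p [0.5094 0.1738 0.1266] yang 126.2 q [-0.74  0.16  0.4   1.86 -0.07  1.13  1.88] w 0.01 F [-1.95 -0.69 -0.11] T [0.017 0.375 0.042]
r 52.7 axis in tool mm [-15.3 -50.5  -0. ] rxF 0.091  +Tz 0.133
time: 8.12
position: [0.5296, 0.1897, 0.1268]
tool_rot: [-0.207, 3.134, 0.003]
ft_force: [-1.6, -0.2, -0.8]
grip_width: 0.008
grip_force: 0.6
t 8.12 p [0.5296 0.1897 0.1268] yang 97.5 q [-0.78  0.21  0.44  1.81 -0.1   1.14  1.39] w 0.01 F [-1.56 -0.18 -0.85] T [0.179 0.391 0.02 ]
r 52.5 axis in tool mm [-15.5 -50.2  -0.1] rxF 0.079  +Tz 0.099
```

```bash
python3 -m crank '[[[-5.0,1.2,0,0.1,1],[-5.0,1.2,0,0.1,1],[-5.0,1.2,0,0.1,1],[-5.0,1.2,0,0.1,1],[-5.0,1.2,0,0.1,1],[-5.0,1.2,0,0.1,1],[-5.0,1.2,0,0.1,1]]]'; python3 st.py
```

```text
time: 8.7
position: [0.565, 0.1926, 0.1268]
tool_rot: [0.88, 3.015, 0.004]
ft_force: [-0.5, 0.8, -0.7]
grip_width: 0.006
grip_force: 0.6
t 8.70 p [0.565  0.1926 0.1268] yang 57.5 q [-0.82  0.29  0.53  1.73 -0.16  1.16  0.76] w 0.01 F [-0.46  0.82 -0.73] T [ 0.21   0.185 -0.034]
r 52.4 axis in tool mm [-15.8 -49.9  -0.1] rxF 0.034  +Tz -0.000
```

```bash
python3 -m crank '[[[-5.0,1.2,0,0.1,1],[-5.0,1.2,0,0.1,1],[-5.0,1.2,0,0.1,1],[-5.0,1.2,0,0.1,1],[-5.0,1.2,0,0.1,1],[-5.0,1.2,0,0.1,1],[-5.0,1.2,0,0.1,1]]]'; python3 st.py
```

```text
time: 9.28
position: [0.5937, 0.1719, 0.1267]
tool_rot: [1.86, 2.531, 0.004]
ft_force: [-1.1, 1.6, -0.6]
grip_width: 0.005
grip_force: 0.7
t 9.28 p [0.5937 0.1719 0.1267] yang 17.4 q [-0.85  0.36  0.65  1.68 -0.24  1.18  0.16] w 0.00 F [-1.12  1.55 -0.63] T [ 0.206  0.166 -0.022]
r 51.7 axis in tool mm [-15.9 -49.2  -0.1] rxF 0.099  +Tz 0.077
```

```bash
python3 -m crank '[[[-5.0,1.3,0,0.1,1],[-5.0,1.3,0,0.1,1],[-5.0,1.3,0,0.1,1],[-5.0,1.3,0,0.1,1]]]'; python3 st.py; python3 -m crank '[[[-5.0,1.3,0,0.1,1],[-5.0,1.3,0,0.1,1],[-5.0,1.3,0,0.1,1],[-5.0,1.3,0,0.1,1],[0,0,0,0,1]]]'; python3 st.py
```

```text
time: 9.62
position: [0.6015, 0.153, 0.1266]
tool_rot: [-2.326, -2.111, -0.003]
ft_force: [-1.2, 1.0, -0.9]
grip_width: 0.004
grip_force: 0.8
t 9.62 p [0.6015 0.153  0.1266] yang -5.5 q [-0.88  0.38  0.73  1.67 -0.28  1.19 -0.18] w 0.00 F [-1.24  1.01 -0.85] T [ 0.295  0.364 -0.046]
r 51.2 axis in tool mm [-15.8 -48.7  -0.1] rxF 0.064  +Tz 0.017
time: 10.03
position: [0.6019, 0.1321, 0.1267]
tool_rot: [-2.697, -1.608, -0.004]
ft_force: [-0.3, 2.2, 0.9]
grip_width: 0.004
grip_force: 0.7
t 10.03 p [0.6019 0.1321 0.1267] yang -28.4 q [-0.91  0.4   0.81  1.69 -0.31  1.19 -0.51] w 0.00 F [-0.25  2.21  0.86] T [0.351 0.219 0.009]
r 51.4 axis in tool mm [-15.2 -49.1  -0.1] rxF 0.109  +Tz 0.119
```

```bash
python3 -m crank '[[[8,0,0,0,1],[0,0,-23,0,1],[0,0,-23,0,1],[-12,-25.3,0,0,1],[-12,-25.3,0,-0.12,1],[-9.1,-26.6,0,-0.12,1],[-5.8,-27.4,0,-0.12,1],[0,0,0,-0.12,1],[0,0,0,-0.12,1],[0,0,0,-0.12,1]]]'; python3 -m crank '[[[0,0,0,-0.12,1],[0,0,0,-0.12,1],[0,0,0,-0.12,1],[0,0,0,-0.12,1],[0,0,0,-0.12,1],[0,0,0,-0.12,1],[0,0,0,-0.12,1],[0,0,0,-0.12,1],[0,0,0,-0.12,1],[0,0,0,-0.12,1]]]'; python3 -m crank '[[[0,0,0,-0.12,1],[0,0,0,-0.12,1],[0,0,0,-0.12,1],[0,0,0,-0.12,1],[0,0,0,-0.12,1],[0,0,0,-0.12,1],[0,0,0,-0.12,1],[0,0,0,-0.12,1],[0,0,0,-0.12,1],[0,0,0,-0.06,1]]]'; python3 st.py .495 .1445 .126;  python3 - <<'E'
from bench import get_image
import cv2,numpy as np
b=get_image("scene")["pixels"][90:240,160:340,::-1];a=get_image("top")["pixels"][185:305,130:310,::-1]
cv2.imwrite("pics/g.png",np.hstack([cv2.resize(a,(400,300)),cv2.resize(b,(360,300),interpolation=cv2.INTER_CUBIC)]))
E
```

```text
time: 10.87
position: [0.4935, 0.1436, 0.1727]
tool_rot: [1.944, 2.467, 0.005]
ft_force: [0.5, 0.5, -0.0]
grip_width: 0.0
grip_force: 0.0
time: 11.7
position: [0.494, 0.1431, 0.1724]
tool_rot: [0.213, 3.132, 0.001]
ft_force: [-0.3, -0.6, 0.3]
grip_width: 0.009
grip_force: 0.0
time: 12.53
position: [0.4941, 0.1431, 0.1724]
tool_rot: [-1.51, 2.752, -0.001]
ft_force: [0.6, 0.6, 0.1]
grip_width: 0.006
grip_force: 0.0
t 12.53 p [0.4941 0.1431 0.1724] yang 147.5 q [-0.99  0.06  0.69  1.87 -0.04  1.22  2.28] w 0.01 F [0.56 0.56 0.14] T [ 0.081  0.081 -0.047]
r 57.5 axis in tool mm [-30.  -49.    0.1] rxF -0.033  +Tz -0.080
to target, tool mm [-1.6  0.1 46.4]
```

View pics/g.png

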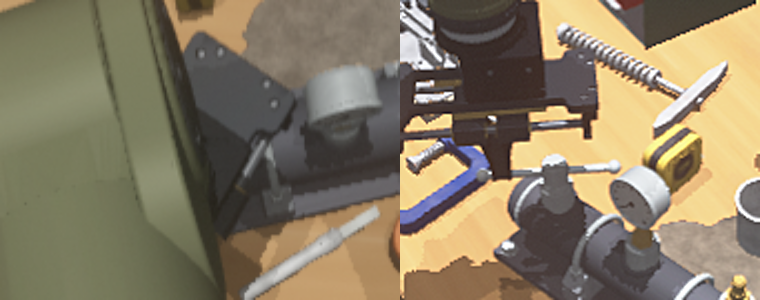

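The bar has again turned half a turn. Its near ball is at crop (484,175) and the fingers are behind that arm, as they were before the previous push.

```bash
python3 -m crank '[[[0,0,23,0,1],[0,0,23,0,1],[0,0,0,0,1],[-8,0.5,0,0,1],[-7,0.5,0,0,1],[-5.0,1.1,0,0.1,1],[-5.0,1.1,0,0.1,1],[-5.0,1.1,0,0.1,1]]]'; python3 st.py;python3 -m crank '[[[-5.0,1.1,0,0.1,1],[-5.0,1.1,0,0.1,1],[-5.0,1.1,0,0.1,1]]]'; python3 st.py
```

```text
time: 13.3
position: [0.5064, 0.1694, 0.1266]
tool_rot: [1.063, -2.954, 0.0]
ft_force: [-6.3, -2.8, 3.8]
grip_width: 0.008
grip_force: 3.5
t 13.30 p [0.5064 0.1694 0.1266] yang 129.6 q [-1.01  0.17  0.71  1.88 -0.12  1.14  2.  ] w 0.01 F [-6.32 -2.83  3.79] T [-0.624  1.534  0.041]
r 52.8 axis in tool mm [-17.3 -49.8  -0.1] rxF 0.301  +Tz 0.342
time: 13.55
position: [0.5149, 0.1812, 0.1264]
tool_rot: [0.61, -3.075, -0.002]
ft_force: [-13.6, -2.2, 7.2]
grip_width: 0.006
grip_force: 5.7
t 13.55 p [0.5149 0.1812 0.1264] yang 112.4 q [-1.04  0.21  0.73  1.85 -0.15  1.15  1.71] w 0.01 F [-13.64  -2.15   7.2 ] T [-0.377  2.594  0.088]
r 53.7 axis in tool mm [-18.9 -50.2  -0.3] rxF 0.613  +Tz 0.702
```

Nearly there; hold and average.

```bash
for i in 1 2 3 4; do python3 -m crank '[[[0,0,0,0,1]]]' >/dev/null; python3 st.py; done
```

```text
t 13.63 p [0.5155 0.1817 0.1264] yang 112.5 q [-1.04  0.21  0.73  1.85 -0.15  1.15  1.71] w 0.00 F [-9.03 -0.93  7.11] T [-0.26   2.031  0.105]
r 53.5 axis in tool mm [-18.  -50.4  -0.2] rxF 0.392  +Tz 0.496
t 13.72 p [0.5156 0.1816 0.1265] yang 112.7 q [-1.04  0.21  0.73  1.85 -0.15  1.15  1.72] w 0.01 F [-7.87 -0.72  5.33] T [-0.253  1.965  0.067]
r 53.5 axis in tool mm [-17.9 -50.4  -0.2] rxF 0.338  +Tz 0.404
t 13.80 p [0.5156 0.1816 0.1265] yang 112.7 q [-1.04  0.21  0.73  1.85 -0.15  1.15  1.72] w 0.00 F [-7.61 -1.21  5.89] T [-0.16   1.925  0.053]
r 53.5 axis in tool mm [-17.8 -50.4  -0.2] rxF 0.345  +Tz 0.397
t 13.88 p [0.5156 0.1816 0.1265] yang 112.7 q [-1.04  0.21  0.73  1.85 -0.15  1.15  1.72] w 0.00 F [-8.78 -1.34  5.78] T [-0.208  1.949  0.046]
r 53.5 axis in tool mm [-17.8 -50.5  -0.2] rxF 0.396  +Tz 0.442
```

```bash
for i in 1 2 3 4 5 6; do python3 -m crank '[[[-1.0,0.3,0,0.02,1]]]' >/dev/null; python3 st.py; done
```

```text
t 13.97 p [0.5156 0.182  0.1264] yang 111.6 q [-1.04  0.21  0.74  1.85 -0.16  1.15  1.7 ] w 0.00 F [-12.16  -2.6    7.72] T [-0.458  2.717  0.155]
r 53.7 axis in tool mm [-18.7 -50.4  -0.2] rxF 0.579  +Tz 0.735
t 14.05 p [0.516  0.1825 0.1264] yang 110.4 q [-1.04  0.21  0.74  1.85 -0.16  1.15  1.68] w 0.01 F [-12.75  -3.48   8.26] T [-0.469  2.665  0.098]
r 53.8 axis in tool mm [-19.2 -50.3  -0.3] rxF 0.640  +Tz 0.738
t 14.13 p [0.5167 0.1832 0.1264] yang 109.2 q [-1.04  0.22  0.74  1.84 -0.16  1.15  1.66] w 0.00 F [-12.46  -2.66   8.25] T [-0.419  2.634  0.133]
r 53.9 axis in tool mm [-19.3 -50.3  -0.3] rxF 0.605  +Tz 0.738
t 14.22 p [0.5175 0.1838 0.1264] yang 108.1 q [-1.05  0.22  0.74  1.84 -0.16  1.15  1.64] w 0.00 F [-12.44  -1.96   8.64] T [-0.377  2.793  0.161]
r 53.9 axis in tool mm [-19.4 -50.3  -0.3] rxF 0.587  +Tz 0.748
t 14.30 p [0.5182 0.1845 0.1263] yang 107.0 q [-1.05  0.22  0.74  1.84 -0.17  1.15  1.62] w 0.01 F [-12.49  -2.05   8.23] T [-0.332  2.811  0.143]
r 54.0 axis in tool mm [-19.4 -50.4  -0.3] rxF 0.599  +Tz 0.743
t 14.38 p [0.5189 0.1852 0.1263] yang 105.8 q [-1.05  0.22  0.75  1.84 -0.17  1.15  1.6 ] w 0.01 F [-12.91  -2.36   8.19] T [-0.368  2.924  0.125]
r 54.1 axis in tool mm [-19.5 -50.4  -0.3] rxF 0.634  +Tz 0.759
```

```bash
for i in 1 2 3 4 5; do python3 -m crank '[[[-1.0,0.3,0,0.02,1]]]' >/dev/null; python3 st.py|tail -1; done
```

```text
r 54.1 axis in tool mm [-19.6 -50.4  -0.3] rxF 0.610  +Tz 0.751
r 54.2 axis in tool mm [-19.7 -50.4  -0.3] rxF 0.633  +Tz 0.783
r 54.3 axis in tool mm [-19.8 -50.5  -0.3] rxF 0.674  +Tz 0.787
r 54.3 axis in tool mm [-20.  -50.5  -0.3] rxF 0.699  +Tz 0.825
r 54.4 axis in tool mm [-20.  -50.5  -0.3] rxF 0.721  +Tz 0.848
```

Torque is about 0.8 N m and still climbing slowly. Come away now.

```bash
python3 -m crank '[[[8,0,0,0,1],[10,0,0,0,1],[5,0,-15,0,1],[0,0,-25,0,1],[0,0,-25,0,1],[0,0,-25,0,1],[20,10,-10,0,1],[20,10,0,0,1],[0,0,0,0,1],[0,0,0,0,1]]]'; python3 st.py; python3 - <<'E'
from bench import get_image
import cv2
cv2.imwrite("pics/z.png",get_image("scene")["pixels"][:,:,::-1])
E
```

```text
time: 15.63
position: [0.4618, 0.1969, 0.227]
tool_rot: [-0.279, 3.126, 0.005]
ft_force: [0.1, -0.1, 0.1]
grip_width: 0.004
grip_force: 0.0
t 15.63 p [0.4618 0.1969 0.227 ] yang 100.2 q [-1.19 -0.03  0.73  1.83  0.02  1.33  1.29] w 0.00 F [ 0.09 -0.08  0.07] T [0.028 0.006 0.005]
r 105.2 axis in tool mm [-78.5 -69.9   0.1] rxF 0.002  +Tz 0.007
```

View pics/z.png

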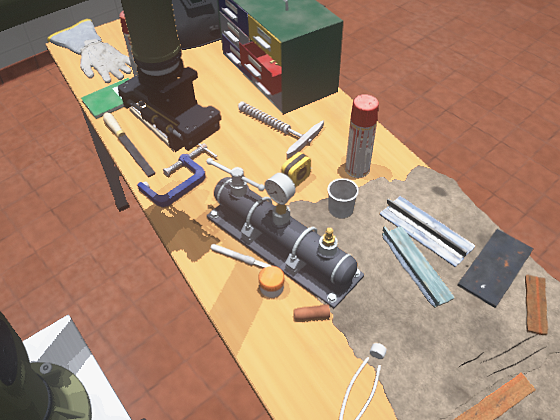

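The final view shows the arm clear, the bar swung round with its near ball at (212,163), and the gauge, cup, tape, holder and pot where they were.

```bash
python3 -c "
from bench import job
print(job.close_job())"
```

```text
the job is handed in; nothing more can be done
None
```

I turned the plug clockwise about 0.9 turn until the thread bit and snugged it at about 0.8 N m by feel (last readings 0.72–0.85, depending on how the torque is worked out). The arm then came away clear, with the gauge and the loose things looking undisturbed in the last picture, and I handed the job in at about 16 s.

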